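# Release the ratchet clamp and unload the welded bracket

## Task

The weld is done: release the ratchet clamp by easing its release lever over just far enough to lift the sprung pawl off the ratchet wheel until the jaw has backed off all the way; do not force the pawl against its stop pin. Then let the lever go, lift the welded bracket out of the jig and set it down upright on top of the firebrick to cool, without dropping it. Leave the spanner, pliers and steel offcut where they lie.

Things in the scene. Friction and masses are not known exactly. Their poses are not given: they have to be found in the camera images.
- clamp: Welding jig with its ratchet clamp, bolted down: dark base plate 130 (own x) x 265 (own y) x 12 mm. Origin on the bench, 120 mm from the plate's -y edge. Own y is the clamping axis: steel bed 84 mm wide, top 30 mm up, fixed stop bar at its -y end, the jaw facing it; both rise 22 mm above the bed. A blue housing at +y carries the ratchet wheel (84 mm across, at x 14, y 60 mm; hex spindle end up to 86 mm).
- jaw (a joint): Travel of the sliding jaw in m along the jig's own +y: about 0 while clamped, 0.0255 all the way back. The pawl holds it. Once the pawl is clear of the wheel, a damped return spring pushes the jaw back in about 3 s; if the pawl drops too soon it catches the next tooth (4.4 mm of jaw travel each). Fully back, it stays there by its spring.
- pawl: Dark sprung pawl beside the wheel, 56 to 66 mm above the bench, on the upright pin at the jig's own x -32, y 105 mm (origin on the pin; nose 45 mm along its -y, heel 36 mm along its +y under the lever). Its nose must swing about 0.11 rad clockwise (from above) to clear the loaded tooth. At 0.15 rad the heel meets the stop pin.
- lever: Release lever: bright flat strip above the pawl (68 to 73 mm up), on the same pin (nut 79 mm up), thumb post at its end. Origin on the pin, own y towards the post and along the jig's own y at rest; it turns clockwise from above, so the post moves to the jig's own +x. An adjusting screw on it picks up the pawl after free play of 0.04 to 0.35 rad, set differently each time.
- lever_post (a point): Mid-height of the axis of the thumb post: upright steel pin, 12 mm diameter, from 73 to 108 mm above the bench, 55 mm from the lever's pin. Felt at the post: free play (1 to 2 N) for 2 to 19 mm, then 6 to 11 N for about 6 mm while the loaded pawl is dragged off its tooth, falling to about 4 to 7 N once clear; 2 mm on, the stop. Let go, lever and pawl spring back.
- bracket_rib (a point): Middle of the upright rib of the welded steel bracket (about 0.45 kg), 33 mm above its underside. Foot plate 60 (own x) x 70 (own y) x 8 mm; on its middle the rib, 10 mm thick (own x), 50 mm long (own y), from 8 to 58 mm above the underside. It starts on the jig's bed, foot clamped between stop and jaw, own axes along the jig's.
- brick_top (a point): Centre of the top of the pale firebrick, 230 (own x) x 114 (own y) x 64 mm high, fixed on the bench; the top is level, 64 mm up.
- spanner: Open-ended spanner, 190 mm long, lying on the bench. To be left alone.
- pliers: Pliers with orange grips, about 190 mm long, lying on the bench. To be left alone.
- offcut: Offcut of square steel tube, 50 x 60 x 40 mm, on the bench. To be left alone.
- stop_pin: Upright rubber-sleeved pin, 8 mm diameter, 52 mm high on the base plate, on the jig's +x side of the pawl's heel. The heel may touch it; pressing on it with over 10 N (about 5 N more at the thumb post than it takes to hold the pawl clear) is forcing it.
Things that resemble listed ones, but are neither listed nor needed, are in the scene too. Of the things that look like the part that bears bracket_rib, the smallest one is meant.

How it is judged (in metres and radians):
On the way, in this order (a step that is already met when the one before it is completed fails the run):
1. the jaw has backed off all the way with the bracket still standing in the jig (value of joint jaw above 0.0235 m and distance of bracket_rib from where it was at the start of the episode below 0.01 m), for 0.2 s.
2. the bracket is lifted clear of the jig (z of bracket_rib in the frame of clamp above 0.085 m), for 0.1 s.
At the end, for the whole second after the job is handed in: The jaw is all the way back (over 23.5 mm), the bracket stands upright (within 0.1 rad) and still on top of the firebrick, the middle of its rib within 100 mm of the brick's centre along the brick and 45 mm across it (value of joint jaw above 0.0235 m and z of bracket_rib in the frame of brick_top between 0.028 and 0.038 m and x of bracket_rib in the frame of brick_top between -0.1 and 0.1 m and y of bracket_rib in the frame of brick_top between -0.045 and 0.045 m and angle between bracket_rib's own z axis and vertical below 0.1 rad and linear speed of bracket below 0.02 m/s and contact force between bracket and firebrick above 1 N); the robot touches nothing.
It fails at once if the pawl is forced against its stop pin: more than 10 N (contact force between pawl and stop_pin above 10 N).
It fails at once if the bracket is dragged out while still clamped (value of joint jaw below 0.004 m and distance of bracket_rib from where it was at the start of the episode above 0.01 m).
It fails at once if the bracket is dropped: let go with its underside more than 15 mm above the brick's top (contact force between anything else and bracket below 0.01 N and z of bracket_rib in the frame of brick_top above 0.048 m).
It fails at once if a bystander is disturbed: moved more than 20 mm (distance of any of spanner, pliers, offcut from where it was at the start of the episode above 0.02 m).
It also fails if it takes over 72 s, if anything falls off the work surface, if the arm or the gripper's body presses on something with over 40 N, if the wrist force passes 120 N, or if a joint passes its speed limit or range.

## Robot

A 6-joint arm with a two-finger parallel gripper is mounted at the origin on the work surface. World frame = base frame: x ahead of the robot, y to its left, z up, the work surface at z = 0. Lengths are in m, angles in degrees, forces in N, time in s.
With the tool pointing down it reaches from about 0.3 to 0.875 m from the base axis. Payload 6.4 kg.
Tool frame: the origin (TCP) lies between the finger pads; the fingertips stand 11 mm ahead of it and the grasp point (between the pads) lies 8 mm behind it; z points along the fingers, x is the direction in which the jaws open and shut, and the axes are right-handed (so a half turn about z gives the same grasp; the last joint's range is limited). The gripper opens to 85 mm and grips with 20 to 120 N. Pads are 22 mm wide; open, the fingers measure 114 mm over their backs; the gripper's body (76 mm by 85 mm) begins 54 mm behind the grasp point. The pads swing forward as they close: fully open they stand 13 mm farther back than shut.
Start: joints at [-11.82, 10.359, 92.074, -0, 77.567, -11.82], TCP at [0.575, 0, 0.211] pointing down, gripper open.
Joint ranges: [-171.53, 171.53], [-51.25, 118.39], [17.06, 147.69], [-65.23, 245.23], [0, 150.52], [-178.68, 178.68]. Speed limits (degrees/s): [147.25, 147.25, 172.46, 180, 180, 180].

## Interface

Orientations are given as [roll, pitch, yaw] about the fixed x, y, z axes, in that order (R = Rz(yaw) Ry(pitch) Rx(roll)).
In Python, from bench import robot, optics, nets gives the robot as it stands.
- The arm moves only by the tool carry_out, never from a script. Its argument "increments" is a list of rows, each a list of 4 numbers: the shift along the tool's x, y, z in cm, then the turn about the tool's z in rad. In form: [[tx, ty, tz, yaw], ...]. A call has 1 to 12 rows; each row shifts and turns the commanded pose from where the row before left it, along the tool's axes as they then stand; what a row does not reach is not made up. A row lasts 1/10 s, in which the tool goes at most 50 mm and 8.59 degrees, less where a joint would pass 70% of its speed; a pose out of reach is approached as far as the arm can. A call is refused whole if a number of a shift passes 5 or a number of a turn 0.15, either way. A call with a gripper value outside its range is refused whole. "jaw" is the gripper command: -1 is shut, 1 is fully open, values between are in proportion, set as the call begins (left out, the last holds). The fingers move at their own pace and stop on an object; "force" is the grip in N (left out, the last holds). Time passes only in rows, so rows that do not move let the fingers close. It gives the time, the measured TCP pose, the force and the opening at its end, in the units of the state.
- robot.get_obs(): the state, without advancing time (a new reading comes with each control period).
- optics.grab_frame(name): name is "scene" or "side" or "wrist"; returns a dict with "img" (400x640x3 uint8, red, green, blue), "fx", "fy", "cx", "cy" (pixels), "dist_coeffs" ([k1, k2, p1, p2, k3] as OpenCV has them; the pictures are not rectified), "world_from_camera" (4x4, takes a point from camera to world coordinates); the wrist camera has in their place "hand_eye" (4x4, takes a point from camera to tool coordinates, whose origin is the TCP and whose axes are the tool frame's). Camera axes: x right, y down, z forward; pixel columns grow to the right and rows downward; lengths in m; the calibration is good to about 2 mm. A picture is of the moment at which its call begins: read the wrist's pose just before it. There is no depth.
- robot.job_done(): hands the job in, once; it reports no verdict.
Trained networks look in the newest picture that a camera, given by its name, has taken for a name from the list of things; names that differ only in an ending like _2 or _b are one class to them, and where a whole thing is asked for, a point or a joint stands for the part that bears it (a point fixed in the world has none). Each returns a list of dicts, best first, with "conf" (0 to 1); they miss things now and then, are a little off and sometimes report something else, mostly with a low value. They report only what shows in the picture. A call takes as long as a camera call. They do not tell look-alikes from the thing itself.
- nets.masks_of(camera, label): "pixels" (400x640 bool, what is visible of it) and "centre" ([column, row] in pixels, amid what is visible of it).
The state is a dict: "t": time; "qpos": joint angles; "joint_velocities": joint speeds; "tau": joint torques, N m; "tcp_pos": TCP position; "ee_rot": TCP orientation; "contact_force": force on the tool from outside, world axes, zero at the start; "torque": the same for the moment, N m; "gripper_width": opening from 0.0 (shut) to 1.0 (fully open).
Only numpy, scipy, OpenCV 4.12 (cv2) and the standard library are available. Lean on these libraries where they do the work, as an engineer would, in place of code of your own. Each camera call takes 0.05 s, during which the arm holds its last target. There are 200 camera calls.

## Working session

There is one attempt and no reset: what is moved stays moved. The work goes in short steps, Python scripts to look and compute and a tool call to move; the robot and the scene stay as the last step left them, time stands still between calls to the robot, and variables do not carry over. Pictures are saved under pics/ and viewed, about 8 in all and at most 12, crops included, and the job is handed in when it is done.

Besides the shell and the picture viewer there is one more tool, called after ">>>" by a JSON object that holds its "fn" and its "kwargs", one argument or row to a line. carry_out: Moves the arm, as the interface text tells. Its arguments: {"type":"object","properties":{"increments":{"type":"array"},"jaw":{"type":"number"},"force":{"type":"number"}},"required":["increments"]}

```bash
mkdir -p pics; cat > h.py <<'E'
import sys; sys.path.insert(0,'.')
import numpy as np, cv2
from bench import robot, optics, nets
from scipy.spatial.transform import Rotation as R
def cam(name):
    o=robot.get_obs(); f=optics.grab_frame(name)
    if name=='wrist':
        T=np.eye(4); T[:3,:3]=R.from_euler('xyz',o['ee_rot'],degrees=True).as_matrix(); T[:3,3]=o['tcp_pos']
        f['W']=T@np.array(f['hand_eye'])
    else: f['W']=np.array(f['world_from_camera'])
    f['K']=np.array([[f['fx'],0,f['cx']],[0,f['fy'],f['cy']],[0,0,1.]]); f['d']=np.array(f['dist_coeffs'],float)
    return f
def ray(f,p,z):
    n=cv2.undistortPoints(np.array([[p]],float),f['K'],f['d'])[0,0]
    v=f['W'][:3,:3]@np.array([n[0],n[1],1]); c=f['W'][:3,3]
    return c+v*(z-c[2])/v[2]
def proj(f,P):
    Wi=np.linalg.inv(f['W']); P=np.atleast_2d(np.array(P,float))
    return cv2.projectPoints(P,cv2.Rodrigues(Wi[:3,:3])[0],Wi[:3,3],f['K'],f['d'])[0][:,0]
def save(f,n): cv2.imwrite('pics/'+n,f['img'][:,:,::-1])
E
cat > a.py <<'E'
from h import *
print({k:np.round(v,3) if not isinstance(v,dict) else v for k,v in robot.get_obs().items()})
ims=[]
for c in ['scene','side']:
    f=cam(c); save(f,c+'0.png'); ims.append(f['img'])
    print(c,f['W'].round(3).tolist(),f['fx'])
    for l,z in [('clamp',.03),('jaw',.04),('pawl',.061),('lever',.07),('lever_post',.09),('bracket_rib',.06),('brick_top',.064),('spanner',0),('pliers',0),('offcut',.02),('stop_pin',.05)]:
        try:
            for r in nets.masks_of(c,l): print(l,round(r['conf'],2),np.round(r['centre']),r['pixels'].sum(),ray(f,r['centre'],z).round(3))
        except Exception as e: print(l,e)
E
python3 a.py
```

```text
{'t': np.float64(0.0), 'qpos': array([-1.1820e+01,  1.0402e+01,  9.2133e+01, -1.0000e-03,  7.7566e+01,
       -1.1822e+01]), 'joint_velocities': array([ 0.106,  0.034, -0.059,  0.023,  0.096, -0.057]), 'tau': array([ 0.0000e+00, -4.4487e+01, -3.5134e+01, -0.0000e+00,  9.0000e-03,
        0.0000e+00]), 'tcp_pos': array([0.574, 0.   , 0.21 ]), 'ee_rot': array([-1.79981e+02,  9.90000e-02,  2.00000e-03]), 'contact_force': array([ 0.798, -0.281,  0.434]), 'torque': array([ 0.052,  0.016, -0.008]), 'gripper_width': np.float64(1.004)}
scene [[0.778, 0.388, -0.495, 0.995], [0.628, -0.45, 0.634, -0.575], [0.023, -0.804, -0.594, 0.58], [0.0, 0.0, 0.0, 1.0]] 392.09066701059686
clamp 0.56 [285. 242.] 5658 [ 0.585 -0.144  0.03 ]
jaw 0.9 [271. 241.] 486 [ 0.57  -0.167  0.04 ]
pawl 0.49 [299. 203.] 152 [ 0.549 -0.058  0.061]
lever 0.85 [308. 185.] 284 [ 0.528 -0.001  0.07 ]
bracket_rib 0.87 [248. 251.] 1000 [ 0.572 -0.231  0.06 ]
bracket_rib 0.71 [182. 324.] 2703 [ 0.611 -0.408  0.06 ]
bracket_rib 0.65 [202. 222.] 1402 [ 0.438 -0.233  0.06 ]
brick_top 0.92 [350. 171.] 3969 [0.562 0.12  0.064]
spann
[... 263 characters left out ...]
803], [-0.017, -0.747, -0.664, 0.855], [0.0, 0.0, 0.0, 1.0]] 510.4409931444411
clamp 0.56 [330. 261.] 5670 [ 0.56  -0.142  0.03 ]
jaw 0.82 [339. 266.] 411 [ 0.566 -0.171  0.04 ]
pawl 0.59 [309. 234.] 86 [ 0.54  -0.076  0.061]
lever 0.75 [299. 212.] 257 [ 0.543 -0.013  0.07 ]
lever_post 0.64 [297. 212.] 298 [ 0.533 -0.029  0.09 ]
bracket_rib 0.92 [261. 313.] 1968 [ 0.375 -0.23   0.06 ]
bracket_rib 0.83 [397. 354.] 2261 [ 0.564 -0.415  0.06 ]
bracket_rib 0.67 [344. 281.] 800 [ 0.551 -0.226  0.06 ]
brick_top 0.63 [266. 181.] 4348 [0.515 0.131 0.064]
spanner 0.65 [426. 268.] 767 [ 0.752 -0.227  0.   ]
pliers 0.97 [369. 207.] 913 [0.733 0.002 0.   ]
offcut 0.67 [335. 152.] 561 [0.744 0.22  0.02 ]
```

```bash
python3 - <<'E'
import cv2
a=cv2.imread('pics/scene0.png')[140:300,160:420]; b=cv2.imread('pics/side0.png')[150:340,200:440]
a=cv2.resize(a,(800,492),interpolation=cv2.INTER_CUBIC); b=cv2.resize(b,(758,600),interpolation=cv2.INTER_CUBIC)
cv2.imwrite('pics/sc1.png',a); cv2.imwrite('pics/sd1.png',b)
E
```

```text
(no output)
```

View pics/scene0.png

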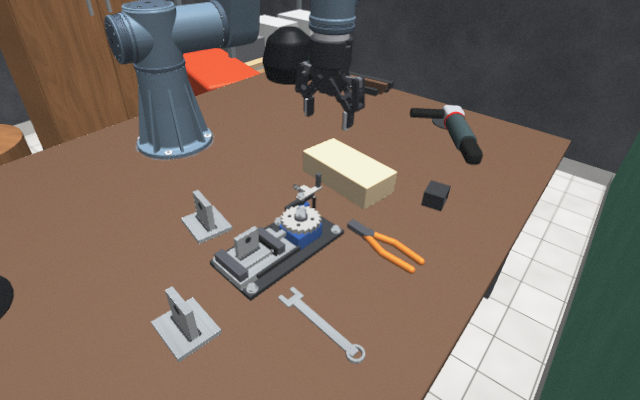

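View pics/sd1.png

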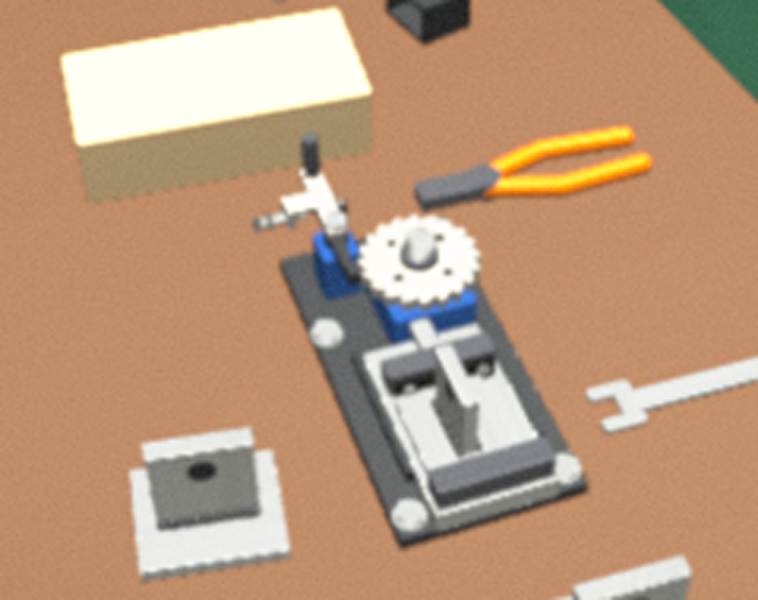

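Image 1 (scene): the three bracket look-alikes are at (248,251) in the jig, (182,324) and (202,222). The one at (248,251) is the smallest and stands clamped in the jig, so it is the one meant. Image 2 is the side crop and confirms it: the rib lies between the stop and the jaw, with the lever and its post at the far left near the brick.

Next I fit the jig pose from its landmarks.

```bash
cat > fit.py <<'E'
from h import *
from scipy.optimize import least_squares
def jig(p,P):
    c,s=np.cos(p[2]),np.sin(p[2]); P=np.atleast_2d(P)
    return np.c_[p[0]+c*P[:,0]-s*P[:,1],p[1]+s*P[:,0]+c*P[:,1],P[:,2]]
def fit(obs,p0):  # obs: list of (frame, pts3 , px)
    fn=lambda p: np.concatenate([(proj(f,jig(p,P))-np.array(u)).ravel() for f,P,u in obs])
    return least_squares(fn,p0,loss='soft_l1')
E
cat > b.py <<'E'
from fit import *
s=cam('side'); c=cam('scene')
k=758/240
S=lambda u,v:(200+u/k,150+v/k)
o=[(s,np.array([[-65,145,12],[-65,-120,0],[65,-120,0],[14,60,86]])/1e3,[S(280,262),S(405,546),S(588,490),S(420,232)]),
   (c,np.array([[-65,-120,12],[65,-120,0],[65,145,12]])/1e3,[(212,261),(250,293),(343,233)])]
r=fit(o,[.56,-.15,.2]); p=r.x; print(p,np.degrees(p[2]),r.fun.round(1))
pts=np.array([[-32,160,90.5],[-32,105,79],[0,-50,63],[14,60,86],[-65,-120,12],[65,-120,12],[65,145,12],[-65,145,12]])/1e3
print(jig(p,pts).round(4))
w=cam('wrist')
B=nets.masks_of('side','brick_top')[0]['pixels']
print(w['W'].round(3).tolist())
import sys
out=[]
for f in (s,w):
    im=f['img'][:,:,::-1].copy()
    for q in proj(f,jig(p,pts)): cv2.circle(im,tuple(int(v) for v in q.clip(-999,999)),2,(0,0,255),-1)
    out.append(im)
out[0]=cv2.resize(out[0][110:330,230:450],(600,600))
cv2.imwrite('pics/s2.png',out[0]);cv2.imwrite('pics/w2.png',out[1])
E
python3 b.py
```

```text
[ 0.57020849 -0.15264906 -0.08506619] -4.873933790322475 [-0.2 -1.8 -1.1  1.   0.6  0.4  0.   0.7 -2.1 -0.7  1.6  8.3  2.5 -3.6]
[[ 0.5519  0.0095  0.0905]
 [ 0.5472 -0.0453  0.079 ]
 [ 0.566  -0.2025  0.063 ]
 [ 0.5893 -0.0941  0.086 ]
 [ 0.4952 -0.2667  0.012 ]
 [ 0.6248 -0.2777  0.012 ]
 [ 0.6473 -0.0137  0.012 ]
 [ 0.5178 -0.0027  0.012 ]]
[[1.0, 0.001, 0.0, 0.576], [0.001, -0.954, -0.298, 0.076], [-0.0, 0.298, -0.954, 0.374], [0.0, 0.0, 0.0, 1.0]]
```

View pics/w2.png

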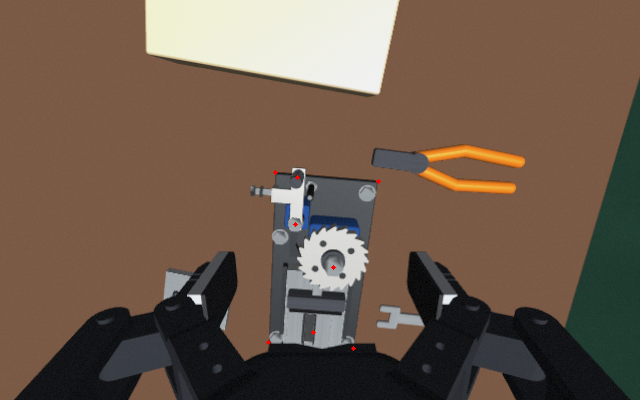

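Image 3 (wrist): the fitted landmarks land on the plate corners at (275,173) and (378,181), the nut at (295,225), the spindle at (333,268) and the post at (297,178). The jig fit is good, so I move above the post with the jaws part open.

>>> {"fn": "carry_out", "kwargs": {
  "increments": [
    [0, 0, 0, 0.085],
    [-1.2, -0.25, 0, 0],
    [-1.15, -0.25, 0, 0],
    [0, 0, 2.5, 0],
    [0, 0, 2.5, 0],
    [0, 0, 2, 0],
    [0, 0, 0, 0],
    [0, 0, 0, 0]
  ],
  "jaw": -0.2,
  "force": 20
}}

```text
t: 2.2
tcp_pos: [0.5515, 0.0072, 0.1417]
ee_rot: [-180.0, 0.0, -4.8]
contact_force: [-0.1, -1.1, 0.3]
gripper_width: 0.401
```

```bash
cat > c.py <<'E'
from fit import *
p=[0.5702,-0.1526,-0.0851]
pts=np.array([[-32,160,108],[-32,160,73],[-32,105,79],[14,60,86],[65,145,12],[-65,145,12]])/1e3
f=cam('wrist'); o=robot.get_obs(); print(o['tcp_pos'],o['ee_rot'],o['contact_force'],o['gripper_width'])
im=f['img'][:,:,::-1].copy()
for q in proj(f,jig(p,pts)): cv2.circle(im,tuple(int(v) for v in q.clip(-999,999)),2,(0,0,255),-1)
cv2.imwrite('pics/w3.png',im)
E
python3 c.py
```

```text
[0.55231946 0.00704839 0.14251392] [ 1.79991956e+02 -8.10956600e-02 -4.82071925e+00] [-0.74240871 -0.24810078  0.21873883] 0.4005930337683323
```

View pics/w3.png

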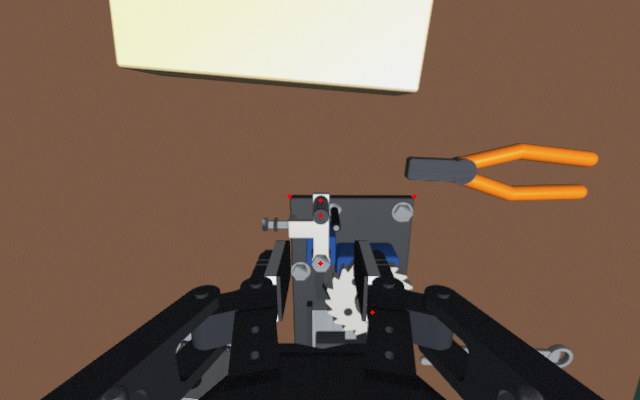

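Image 4 (wrist): the post at (321,205) is centred between the pads and the overlay agrees, so I descend and approach.

>>> {"fn": "carry_out", "kwargs": {
  "increments": [
    [0, 0, 1.5, 0],
    [0, 0, 1.5, 0],
    [0, 0, 1.2, 0],
    [0, 0, 0, 0],
    [0, 0, 0, 0],
    [0, 0, 0, 0]
  ]
}}

```text
t: 2.85
tcp_pos: [0.5524, 0.0069, 0.0996]
ee_rot: [180.0, -0.0, -4.9]
contact_force: [0.7, -0.6, 0.8]
gripper_width: 0.403
```

>>> {"fn": "carry_out", "kwargs": {
  "increments": [
    [0.3, 0, 0, 0],
    [0.3, 0, 0, 0],
    [0.2, 0, 0, 0],
    [0, 0, 0, 0],
    [0, 0, 0, 0]
  ]
}}

```text
t: 3.35
tcp_pos: [0.56, 0.0063, 0.0993]
ee_rot: [-180.0, 0.0, -4.9]
contact_force: [-0.1, 0.4, -0.3]
gripper_width: 0.399
```

>>> {"fn": "carry_out", "kwargs": {
  "increments": [
    [0.1, 0, 0, 0],
    [0.1, 0, 0, 0],
    [0, 0, 0, 0],
    [0, 0, 0, 0]
  ]
}}

```text
t: 3.75
tcp_pos: [0.562, 0.0061, 0.0993]
ee_rot: [-180.0, 0.0, -4.9]
contact_force: [-0.2, -0.1, -0.7]
gripper_width: 0.403
```

>>> {"fn": "carry_out", "kwargs": {
  "increments": [
    [0.1, 0, 0, 0],
    [0.1, 0, 0, 0],
    [0, 0, 0, 0],
    [0, 0, 0, 0]
  ]
}}

```text
t: 4.15
tcp_pos: [0.564, 0.006, 0.0993]
ee_rot: [-180.0, 0.0, -4.9]
contact_force: [-0.0, 0.0, 0.3]
gripper_width: 0.398
```

>>> {"fn": "carry_out", "kwargs": {
  "increments": [
    [0.1, 0, 0, 0],
    [0.1, 0, 0, 0],
    [0, 0, 0, 0],
    [0, 0, 0, 0]
  ]
}}

```text
t: 4.55
tcp_pos: [0.566, 0.0058, 0.0993]
ee_rot: [180.0, 0.0, -4.9]
contact_force: [-0.7, -0.6, -0.4]
gripper_width: 0.396
```

>>> {"fn": "carry_out", "kwargs": {
  "increments": [
    [0.1, 0, 0, 0],
    [0.1, 0, 0, 0],
    [0, 0, 0, 0]
  ]
}}

```text
t: 4.85
tcp_pos: [0.5681, 0.0056, 0.0993]
ee_rot: [180.0, -0.0, -4.9]
contact_force: [0.7, 0.4, -0.7]
gripper_width: 0.402
```

>>> {"fn": "carry_out", "kwargs": {
  "increments": [
    [0.1, 0, 0, 0],
    [0.1, 0, 0, 0],
    [0, 0, 0, 0]
  ]
}}

```text
t: 5.15
tcp_pos: [0.5701, 0.0054, 0.0993]
ee_rot: [180.0, -0.0, -4.9]
contact_force: [-0.2, -0.2, 0.5]
gripper_width: 0.403
```

>>> {"fn": "carry_out", "kwargs": {
  "increments": [
    [0.1, 0, 0, 0],
    [0.1, 0, 0, 0],
    [0, 0, 0, 0]
  ]
}}

```text
t: 5.45
tcp_pos: [0.5721, 0.0053, 0.0993]
ee_rot: [180.0, -0.0, -4.9]
contact_force: [-0.5, 0.2, 0.6]
gripper_width: 0.398
```

```bash
python3 - <<'E'
from h import *
w=cam('wrist');s=cam('side')
o=np.hstack([cv2.resize(w['img'][170:370,220:420],(400,400)),cv2.resize(s['img'][150:290,240:380],(400,400))])
cv2.imwrite('pics/p5.png',o[:,:,::-1])
E
```

```text
(no output)
```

View pics/p5.png

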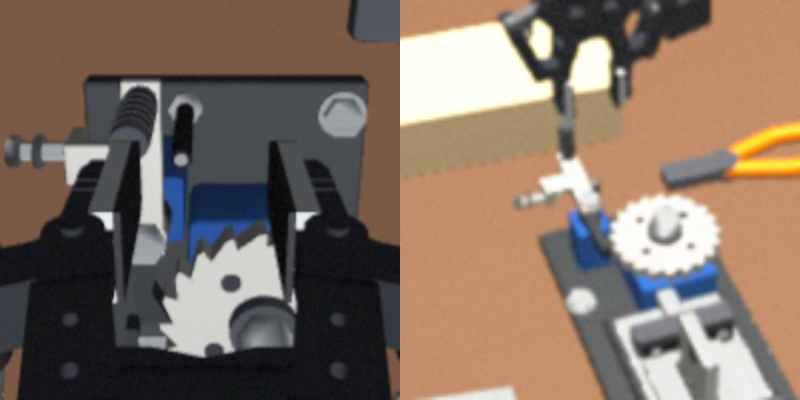

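Image 5: left is the wrist view and right is the side view. The lever has not moved, and the left finger seems to pass the post. I check where the model puts the fingertips against the picture.

```bash
python3 - <<'E'
from fit import *
p=[0.5702,-0.1526,-0.0851]
o=robot.get_obs(); T=np.eye(4); T[:3,:3]=R.from_euler('xyz',o['ee_rot'],degrees=True).as_matrix(); t=np.array(o['tcp_pos'])
L=np.array([[-17,-11,6],[-17,11,6],[17,11,6],[17,-11,6]])/1e3
Pw=L@T[:3,:3].T+t; print(Pw.round(4))
q=jig(p,np.array([[-32,160,108],[-32,160,73],[-32,105,79]])/1e3); print(q.round(4))
ims=[]
for n,(r0,c0,s) in {'wrist':(170,220,200),'side':(150,240,140)}.items():
    f=cam(n); k=3
    im=cv2.resize(f['img'][r0:r0+s,c0:c0+s,::-1],(400,400),interpolation=cv2.INTER_CUBIC)
    for P,col in ((Pw,(0,255,0)),(q,(0,0,255))):
        for u in proj(f,P): cv2.circle(im,tuple(int(v) for v in (u-[c0,r0])*400/s),3,col,-1)
    ims.append(im)
    if n=='side':
        for l in ('lever','lever_post'):
            for r in nets.masks_of(n,l):
                ys,xs=np.where(r['pixels']); print(l,r['conf'],r['centre'],xs.min(),xs.max(),ys.min(),ys.max())
cv2.imwrite('pics/p6.png',np.hstack(ims))
E
```

```text
[[ 0.5559  0.0177  0.0933]
 [ 0.5541 -0.0042  0.0933]
 [ 0.5879 -0.0071  0.0933]
 [ 0.5898  0.0148  0.0933]]
[[ 0.5519  0.0095  0.108 ]
 [ 0.5519  0.0095  0.073 ]
 [ 0.5472 -0.0453  0.079 ]]
lever 0.61 [299.0, 214.0] 280 309 193 225
lever 0.19 [342.9, 282.6] 325 361 260 298
lever_post 0.51 [296.3, 211.5] 280 309 193 225
```

View pics/p6.png

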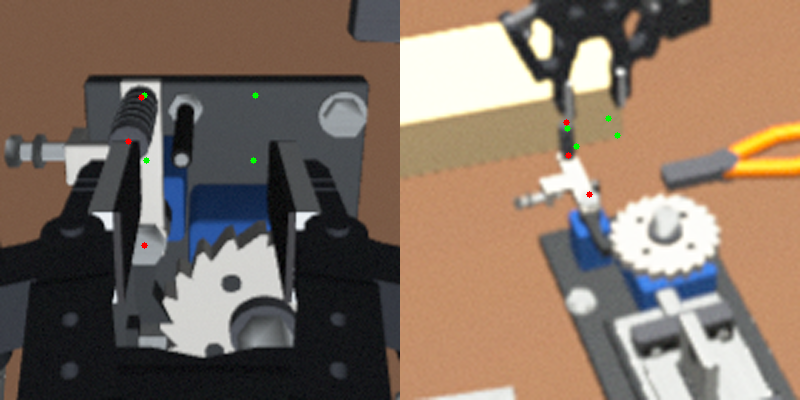

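Image 6: the post (red) matches the picture, but the real fingertips are about 15–20 mm higher than I predicted (green), so they passed over the post top. I back off to centre, go down and watch the forces.

>>> {"fn": "carry_out", "kwargs": {
  "increments": [
    [-0.7, -0.1, 0, 0],
    [-0.7, -0.1, 0, 0],
    [-0.6, 0, 0, 0],
    [0, 0, 0, 0],
    [0, 0, 0.5, 0],
    [0, 0, 0.5, 0],
    [0, 0, 0.5, 0],
    [0, 0, 0, 0],
    [0, 0, 0, 0]
  ]
}}

```text
t: 6.65
tcp_pos: [0.552, 0.009, 0.0839]
ee_rot: [-180.0, 0.0, -4.9]
contact_force: [0.5, 0.1, 0.4]
gripper_width: 0.399
```

```bash
python3 - <<'E'
from h import *
w=cam('wrist');s=cam('side')
o=np.hstack([cv2.resize(w['img'][170:370,220:420],(400,400)),cv2.resize(s['img'][150:250,260:360],(400,400),interpolation=cv2.INTER_CUBIC)])
cv2.imwrite('pics/p7.png',o[:,:,::-1])
E
```

```text
(no output)
```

View pics/p7.png

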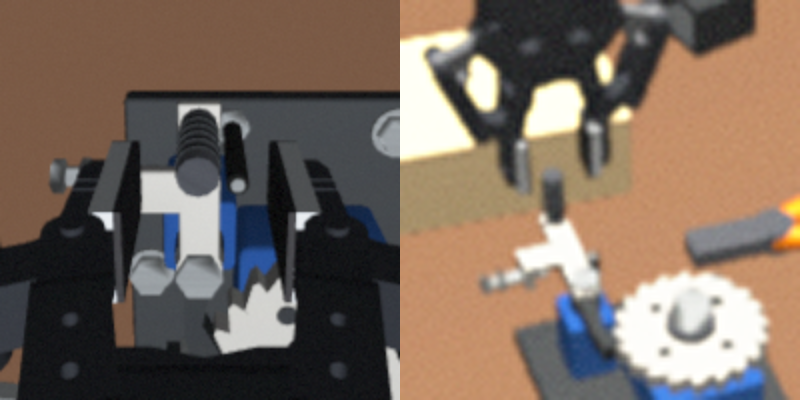

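Image 7: the post top at (198,175) in the wrist crop sits midway between the pads and level in y. The tips are only about 5–8 mm below the post's top. I go 12 mm deeper, then push.

>>> {"fn": "carry_out", "kwargs": {
  "increments": [
    [0, 0, 0.4, 0],
    [0, 0, 0.4, 0],
    [0, 0, 0.4, 0],
    [0, 0, 0, 0],
    [0, 0, 0, 0]
  ]
}}

```text
t: 7.25
tcp_pos: [0.552, 0.009, 0.072]
ee_rot: [-180.0, 0.0, -4.9]
contact_force: [0.4, -0.0, 0.4]
gripper_width: 0.397
```

>>> {"fn": "carry_out", "kwargs": {
  "increments": [
    [0.3, 0, 0, 0],
    [0.3, 0, 0, 0],
    [0.2, 0, 0, 0],
    [0, 0, 0, 0],
    [0, 0, 0, 0]
  ]
}}

```text
t: 7.75
tcp_pos: [0.5602, 0.0083, 0.0723]
ee_rot: [180.0, 0.0, -4.9]
contact_force: [0.4, -0.3, 0.0]
gripper_width: 0.396
```

>>> {"fn": "carry_out", "kwargs": {
  "increments": [
    [0.1, 0, 0, 0],
    [0.1, 0, 0, 0],
    [0, 0, 0, 0]
  ]
}}

```text
t: 8.05
tcp_pos: [0.562, 0.0082, 0.0722]
ee_rot: [-180.0, 0.0, -4.9]
contact_force: [-1.3, 1.4, 0.9]
gripper_width: 0.396
```

>>> {"fn": "carry_out", "kwargs": {
  "increments": [
    [0.1, 0, 0, 0],
    [0.1, 0, 0, 0],
    [0, 0, 0, 0]
  ]
}}

```text
t: 8.35
tcp_pos: [0.5642, 0.0081, 0.0722]
ee_rot: [-180.0, 0.0, -4.9]
contact_force: [-0.8, 1.8, 0.7]
gripper_width: 0.398
```

>>> {"fn": "carry_out", "kwargs": {
  "increments": [
    [0.1, 0, 0, 0],
    [0.1, 0, 0, 0],
    [0, 0, 0, 0]
  ]
}}

```text
t: 8.65
tcp_pos: [0.5662, 0.0078, 0.0722]
ee_rot: [180.0, 0.0, -4.9]
contact_force: [-1.0, 1.2, 0.4]
gripper_width: 0.406
```

>>> {"fn": "carry_out", "kwargs": {
  "increments": [
    [0.1, 0, 0, 0],
    [0.1, 0, 0, 0],
    [0, 0, 0, 0]
  ]
}}

```text
t: 8.95
tcp_pos: [0.5683, 0.0076, 0.0723]
ee_rot: [180.0, -0.0, -4.9]
contact_force: [-1.2, 1.6, -1.2]
gripper_width: 0.406
```

>>> {"fn": "carry_out", "kwargs": {
  "increments": [
    [0.1, 0, 0, 0],
    [0.1, 0, 0, 0],
    [0, 0, 0, 0]
  ]
}}

```text
t: 9.25
tcp_pos: [0.5702, 0.0074, 0.0722]
ee_rot: [180.0, 0.0, -4.9]
contact_force: [-0.3, 0.5, 0.1]
gripper_width: 0.401
```

>>> {"fn": "carry_out", "kwargs": {
  "increments": [
    [0.1, 0, 0, 0],
    [0.1, 0, 0, 0],
    [0, 0, 0, 0]
  ]
}}

```text
t: 9.55
tcp_pos: [0.5722, 0.0071, 0.0723]
ee_rot: [180.0, 0.0, -4.9]
contact_force: [-1.0, -1.2, -0.7]
gripper_width: 0.4
```

>>> {"fn": "carry_out", "kwargs": {
  "increments": [
    [0.1, 0, 0, 0],
    [0.1, 0, 0, 0],
    [0, 0, 0, 0]
  ]
}}

```text
t: 9.85
tcp_pos: [0.5742, 0.0069, 0.0723]
ee_rot: [180.0, -0.0, -4.9]
contact_force: [-0.9, -1.4, -0.0]
gripper_width: 0.4
```

>>> {"fn": "carry_out", "kwargs": {
  "increments": [
    [0.1, 0, 0, 0],
    [0.1, 0, 0, 0],
    [0, 0, 0, 0]
  ]
}}

```text
t: 10.15
tcp_pos: [0.5753, 0.0068, 0.0721]
ee_rot: [180.0, 0.1, -4.9]
contact_force: [-5.0, -0.9, 1.8]
gripper_width: 0.403
```

>>> {"fn": "carry_out", "kwargs": {
  "increments": [
    [0.1, 0, 0, 0],
    [0.1, 0, 0, 0],
    [0, 0, 0, 0]
  ]
}}

```text
t: 10.45
tcp_pos: [0.5762, 0.0066, 0.072]
ee_rot: [180.0, 0.3, -4.9]
contact_force: [-9.3, -3.0, 4.7]
gripper_width: 0.396
```

>>> {"fn": "carry_out", "kwargs": {
  "increments": [
    [0.1, 0, 0, 0],
    [0.1, 0, 0, 0],
    [0, 0, 0, 0]
  ]
}}

```text
t: 10.75
tcp_pos: [0.5779, 0.0062, 0.072]
ee_rot: [179.9, 0.3, -4.8]
contact_force: [-10.3, -2.6, 6.2]
gripper_width: 0.401
```

>>> {"fn": "carry_out", "kwargs": {
  "increments": [
    [0.1, 0, 0, 0],
    [0, 0, 0, 0]
  ]
}}

```text
t: 10.95
tcp_pos: [0.5789, 0.0059, 0.072]
ee_rot: [179.9, 0.3, -4.8]
contact_force: [-9.6, -4.1, 4.9]
gripper_width: 0.401
```

>>> {"fn": "carry_out", "kwargs": {
  "increments": [
    [0.05, 0, 0, 0],
    [0, 0, 0, 0]
  ]
}}

```text
t: 11.15
tcp_pos: [0.5793, 0.0058, 0.072]
ee_rot: [179.9, 0.3, -4.8]
contact_force: [-10.4, -4.2, 6.3]
gripper_width: 0.396
```

>>> {"fn": "carry_out", "kwargs": {
  "increments": [
    [0.05, 0, 0, 0],
    [0, 0, 0, 0]
  ]
}}

```text
t: 11.35
tcp_pos: [0.5798, 0.0056, 0.072]
ee_rot: [179.9, 0.3, -4.8]
contact_force: [-10.8, -5.0, 4.9]
gripper_width: 0.401
```

>>> {"fn": "carry_out", "kwargs": {
  "increments": [
    [0.05, 0, 0, 0],
    [0, 0, 0, 0]
  ]
}}

```text
t: 11.55
tcp_pos: [0.5803, 0.0055, 0.072]
ee_rot: [179.9, 0.3, -4.8]
contact_force: [-10.6, -5.1, 4.9]
gripper_width: 0.402
```

>>> {"fn": "carry_out", "kwargs": {
  "increments": [
    [0.05, 0, 0, 0],
    [0, 0, 0, 0]
  ]
}}

```text
t: 11.75
tcp_pos: [0.5815, 0.0056, 0.072]
ee_rot: [179.9, 0.2, -4.9]
contact_force: [-6.3, -4.7, 1.7]
gripper_width: 0.401
```

>>> {"fn": "carry_out", "kwargs": {
  "increments": [
    [0.04, 0, 0, 0],
    [0, 0, 0, 0]
  ]
}}

```text
t: 11.95
tcp_pos: [0.5821, 0.0056, 0.0719]
ee_rot: [179.9, 0.2, -4.9]
contact_force: [-5.8, -4.1, 2.6]
gripper_width: 0.397
```

```bash
cat > j.py <<'E'
from fit import *
f=cam('side'); save(f,'now.png'); o=robot.get_obs()
print(o['t'],np.round(o['tcp_pos'],4),np.round(o['contact_force'],1))
a=cv2.imread('pics/side0.png')[:,:,::-1]
r=nets.masks_of('side','jaw')
print([(round(x['conf'],2),np.round(x['centre'],1),ray(f,x['centre'],.05).round(4)) for x in r])
print('bracket',[(round(x['conf'],2),np.round(x['centre'],1)) for x in nets.masks_of('side','bracket_rib')])
E
python3 j.py
```

```text
12.0 [0.5821 0.0056 0.0719] [-7.3 -4.2  2.8]
[(0.67, array([334.8, 261.8]), array([ 0.5605, -0.164 ,  0.05  ]))]
bracket [(0.93, array([395.8, 353. ])), (0.93, array([263.7, 311.6])), (0.67, array([340.4, 281. ]))]
```

The force has dropped from 11 N to 6 N and the jaw has started to move. I hold here until it is all the way back.

>>> {"fn": "carry_out", "kwargs": {
  "increments": [
    [0, 0, 0, 0],
    [0, 0, 0, 0],
    [0, 0, 0, 0],
    [0, 0, 0, 0],
    [0, 0, 0, 0],
    [0, 0, 0, 0],
    [0, 0, 0, 0],
    [0, 0, 0, 0],
    [0, 0, 0, 0],
    [0, 0, 0, 0],
    [0, 0, 0, 0],
    [0, 0, 0, 0]
  ]
}}

```text
t: 13.3
tcp_pos: [0.5821, 0.0055, 0.0719]
ee_rot: [179.9, 0.2, -4.9]
contact_force: [-6.2, -3.8, 2.5]
gripper_width: 0.398
```

```bash
python3 j.py
```

```text
13.35 [0.5821 0.0056 0.0719] [-7.1 -4.4  2.6]
[(0.86, array([335.5, 257.8]), array([ 0.5666, -0.1546,  0.05  ]))]
bracket [(0.89, array([340. , 281.8])), (0.88, array([393.5, 355.4])), (0.73, array([262.3, 312.3]))]
```

>>> {"fn": "carry_out", "kwargs": {
  "increments": [
    [0, 0, 0, 0],
    [0, 0, 0, 0],
    [0, 0, 0, 0],
    [0, 0, 0, 0],
    [0, 0, 0, 0],
    [0, 0, 0, 0],
    [0, 0, 0, 0],
    [0, 0, 0, 0],
    [0, 0, 0, 0],
    [0, 0, 0, 0],
    [0, 0, 0, 0],
    [0, 0, 0, 0]
  ]
}}

```text
t: 14.65
tcp_pos: [0.5821, 0.0056, 0.0719]
ee_rot: [179.9, 0.2, -4.9]
contact_force: [-6.9, -4.3, 2.0]
gripper_width: 0.399
```

>>> {"fn": "carry_out", "kwargs": {
  "increments": [
    [0, 0, 0, 0],
    [0, 0, 0, 0],
    [0, 0, 0, 0],
    [0, 0, 0, 0],
    [0, 0, 0, 0],
    [0, 0, 0, 0],
    [0, 0, 0, 0],
    [0, 0, 0, 0],
    [0, 0, 0, 0],
    [0, 0, 0, 0],
    [0, 0, 0, 0],
    [0, 0, 0, 0]
  ]
}}

```text
t: 15.85
tcp_pos: [0.5821, 0.0056, 0.0719]
ee_rot: [179.9, 0.2, -4.9]
contact_force: [-7.2, -4.2, 2.0]
gripper_width: 0.398
```

```bash
python3 j.py
```

```text
15.9 [0.5821 0.0056 0.0719] [-6.2 -3.6  1.3]
[(0.6, array([337.3, 257.6]), array([ 0.5703, -0.1557,  0.05  ]))]
bracket [(0.93, array([263.3, 313.6])), (0.91, array([341.2, 281.9])), (0.57, array([398.7, 354.1]))]
```

>>> {"fn": "carry_out", "kwargs": {
  "increments": [
    [0, 0, 0, 0],
    [0, 0, 0, 0],
    [0, 0, 0, 0],
    [0, 0, 0, 0],
    [0, 0, 0, 0],
    [0, 0, 0, 0],
    [0, 0, 0, 0],
    [0, 0, 0, 0],
    [0, 0, 0, 0],
    [0, 0, 0, 0]
  ]
}}

```text
t: 17.0
tcp_pos: [0.5821, 0.0056, 0.0719]
ee_rot: [179.9, 0.2, -4.9]
contact_force: [-7.7, -4.1, 2.3]
gripper_width: 0.4
```

```bash
python3 j.py; python3 - <<'E'
import cv2,numpy as np
a=cv2.imread('pics/side0.png')[200:330,280:410];b=cv2.imread('pics/now.png')[200:330,280:410]
cv2.imwrite('pics/p8.png',cv2.resize(np.hstack([a,b]),(800,400),interpolation=cv2.INTER_CUBIC))
E
```

```text
17.05 [0.5821 0.0056 0.0719] [-6.3 -4.   1.8]
[(0.64, array([332.8, 259.9]), array([ 0.5589, -0.1575,  0.05  ]))]
bracket [(0.75, array([340.6, 280.6])), (0.74, array([261.6, 312.5])), (0.73, array([396.2, 353.9]))]
```

View pics/p8.png

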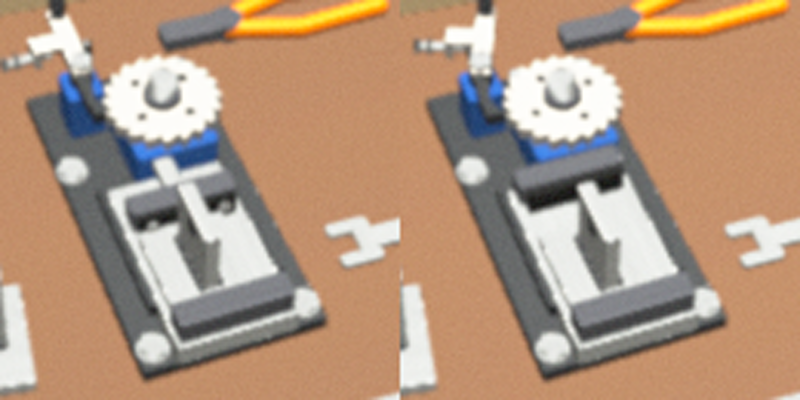

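Image 8 (before | after): the jaw bar has moved from (182,200) to (170,178) in panel coordinates, up against the housing. The bracket is unmoved. I let the lever back, go up and over to the bracket.

>>> {"fn": "carry_out", "kwargs": {
  "increments": [
    [-0.3, 0, 0, 0],
    [-0.5, 0, 0, 0],
    [-0.5, 0, 0, 0],
    [-0.5, 0, 0, 0],
    [-0.5, 0, 0, 0],
    [-0.5, 0, 0, 0],
    [0, 0, 0, 0],
    [0, 0, -2, 0],
    [0, 0, -4, 0],
    [0, 0, -4, 0],
    [0, 0, -3, 0],
    [0, 0, 0, 0]
  ]
}}

```text
t: 18.35
tcp_pos: [0.5592, 0.008, 0.2082]
ee_rot: [179.9, -0.6, -4.9]
contact_force: [0.8, 0.0, -0.4]
gripper_width: 0.402
```

>>> {"fn": "carry_out", "kwargs": {
  "increments": [
    [0.6, 4, 0, 0],
    [0.6, 4, 0, 0],
    [0.6, 4, 0, 0],
    [0.6, 4, 0, 0],
    [0.5, 4, 0, 0],
    [0, 0, 0, 0],
    [0, 0, 0, 0],
    [0, 0, 0, 0]
  ],
  "jaw": 0
}}

```text
t: 19.15
tcp_pos: [0.5672, -0.192, 0.2016]
ee_rot: [-179.9, 0.1, -4.8]
contact_force: [-0.1, 0.1, 0.7]
gripper_width: 0.496
```

```bash
cat > d.py <<'E'
from fit import *
p=[0.5702,-0.1526,-0.0851]
o=robot.get_obs(); f=cam('wrist'); print(np.round(o['tcp_pos'],4),o['ee_rot'],o['contact_force'],o['gripper_width'])
for r in nets.masks_of('wrist','bracket_rib'):
    ys,xs=np.where(r['pixels']); print('rib',r['conf'],r['centre'],xs.min(),xs.max(),ys.min(),ys.max(),ray(f,r['centre'],.06).round(4))
pts=np.array([[0,y,88] for y in (-75,-50,-25)]+[[14,60,86],[-65,-120,12],[65,-120,12]])/1e3
im=f['img'][:,:,::-1].copy()
for q in proj(f,jig(p,pts)): cv2.circle(im,tuple(int(v) for v in q.clip(-999,999)),2,(0,0,255),-1)
cv2.imwrite('pics/p9.png',im)
for n in ('side',):
    g=cam(n)
    B=nets.masks_of(n,'brick_top'); np.save('brick.npy',B[0]['pixels'])
E
python3 d.py
```

```text
[ 0.5672 -0.192   0.2016] [-1.79948166e+02  5.48534103e-02 -4.84688288e+00] [-0.07642113  0.13539414  0.73877419] 0.4963633144856841
rib 0.87 [311.6, 196.2] 288 341 169 235 [ 0.5559 -0.2072  0.06  ]
rib 0.74 [180.2, 184.6] 119 223 147 219 [ 0.4174 -0.1826  0.06  ]
rib 0.6 [343.1, 312.2] 311 375 277 346 [ 0.5806 -0.3588  0.06  ]
```

View pics/p9.png

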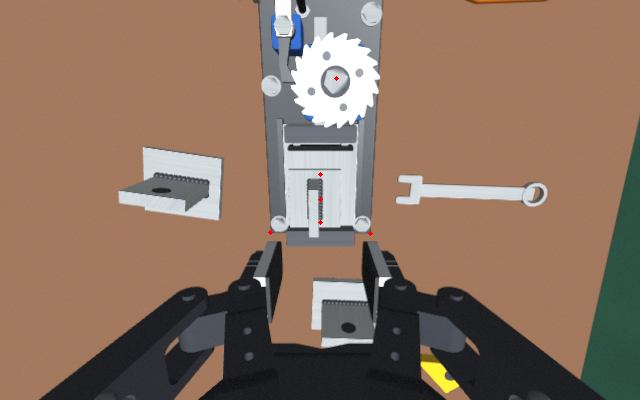

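Image 9 (wrist): the rib's top strip runs from about (313,190) to (314,237). It sits slightly to −x and −y of my guess, which is the dots at column 320.

```bash
python3 - <<'E'
from fit import *
p=[0.5702,-0.1526,-0.0851]
f=cam('wrist'); o=robot.get_obs(); t=np.array(o['tcp_pos']); RT=R.from_euler('xyz',o['ee_rot'],degrees=True).as_matrix()
im=f['img']; sub=im[185:240,295:335]; print(cv2.cvtColor(sub,cv2.COLOR_RGB2GRAY)[[10,20,30,40,48]])
for q in [(313,190),(313.8,213.5),(314,237)]:
    w=ray(f,q,.088); print(w.round(4),'tool cm',((w-t)@RT*100).round(2))
# brick from earlier wrist view (w3.png pose) and side mask
T=np.eye(4);T[:3,:3]=R.from_euler('xyz',[180,0,-4.82],degrees=True).as_matrix();T[:3,3]=[.5520,.0071,.142]
f['W']=T@np.array(f['hand_eye'])
for q in [(118,66),(417,91)]: print('brick near',ray(f,q,.064).round(4))
s=cam('side'); m=np.load('brick.npy').astype('uint8'); 
c=max(cv2.findContours(m,0,2)[0],key=cv2.contourArea); a=cv2.approxPolyDP(cv2.convexHull(c),4,True)[:,0]; print(a.tolist()); print([ray(s,x,.064).round(3).tolist() for x in a.astype(float)])
E
```

```text
[[216 217 218 218 215 213 213 217 217 212 217 154 111 195 213 218 219 217
  215 214 215 217 195 127 119  99  94 193 217 218 216 212 215 213 213 210
  211 217 218 215]
 [215 217 218 216 218 215 215 219 219 215 217 157  80 191 217 218 219 219
  218 218 217 215 230 148 115  97  91 194 218 220 219 212 213 211 210 211
  213 218 216 217]
 [218 218 219 219 220 218 217 217 219 218 218 204 120 194 219 218 215 213
  213 215 217 217 232 151 112  92  83 192 219 221 218 216 216 210 213 213
  213 219 217 217]
 [217 218 221 218 220 221 218 220 222 220 220 220 219 234 226 217 218 219
  218 218 219 217 232 206 209 217 214 217 220 222 217 214 216 210 212 212
  217 220 218 218]
 [115 116 112 114 115 114 115 114 114 113 113 115 115 180 215 218 218 219
  216 216 218 222 234 162 114 116 116 113 115 115 115 115 117 115 114 112
  114 115 115 114]]
[ 0.56   -0.1927  0.088 ] tool cm [-0.75  0.14 11.44]
[ 0.5586 -0.2172  0.088 ] tool cm [-0.69  2.58 11.44]
[ 0.5565 -0.2428  0.088 ] tool cm [-0.69  5.15 11.44]
brick near [0.4097 0.1243 0.064 ]
brick near [0.6333 0.0882 0.064 ]
[[306, 154], [315, 198], [228, 213], [221, 168]]
[[0.646, 0.191, 0.064], [0.598, 0.023, 0.064], [0.397, 0.061, 0.064], [0.428, 0.23, 0.064]]
```

>>> {"fn": "carry_out", "kwargs": {
  "increments": [
    [-0.35, 1.3, 0, 0],
    [-0.35, 1.3, 0, 0],
    [0, 0, 3, 0],
    [0, 0, 3, 0],
    [0, 0, 2, 0],
    [0, 0, 2, 0],
    [0, 0, 1, 0],
    [0, 0, 0, 0],
    [0, 0, 0, 0]
  ]
}}

```text
t: 20.35
tcp_pos: [0.5586, -0.2191, 0.093]
ee_rot: [180.0, -0.0, -4.9]
contact_force: [-0.2, -0.4, 1.0]
gripper_width: 0.5
```

>>> {"fn": "carry_out", "kwargs": {
  "increments": [
    [0, 0, 1, 0],
    [0, 0, 1, 0],
    [0, 0, 0.7, 0],
    [0, 0, 0.6, 0],
    [0, 0, 0, 0],
    [0, 0, 0, 0]
  ]
}}

```text
t: 20.95
tcp_pos: [0.5583, -0.2183, 0.0591]
ee_rot: [-180.0, 0.0, -4.9]
contact_force: [-0.3, 0.6, 0.5]
gripper_width: 0.497
```

>>> {"fn": "carry_out", "kwargs": {
  "increments": [
    [0, 0, 0, 0],
    [0, 0, 0, 0],
    [0, 0, 0, 0],
    [0, 0, 0, 0],
    [0, 0, 0, 0],
    [0, 0, 0, 0],
    [0, 0, 0, 0],
    [0, 0, 0, 0],
    [0, 0, 0, 0],
    [0, 0, 0, 0]
  ],
  "jaw": -1,
  "force": 40
}}

```text
t: 21.95
tcp_pos: [0.5578, -0.2184, 0.0596]
ee_rot: [180.0, 0.1, -4.9]
contact_force: [-5.3, 0.7, 5.3]
gripper_width: 0.1
```

```bash
python3 - <<'E'
from h import *
o=robot.get_obs(); print(o['tcp_pos'],o['contact_force'],o['gripper_width'])
w=cam('wrist');s=cam('side')
a=cv2.resize(w['img'][150:400,195:445],(400,400)); b=cv2.resize(s['img'][180:330,270:420],(400,400),interpolation=cv2.INTER_CUBIC)
cv2.imwrite('pics/p10.png',np.hstack([a,b])[:,:,::-1])
E
```

```text
[ 0.55780907 -0.21841943  0.05959911] [-5.31726076  0.66809981  5.29042148] 0.09960881378319349
```

View pics/p10.png

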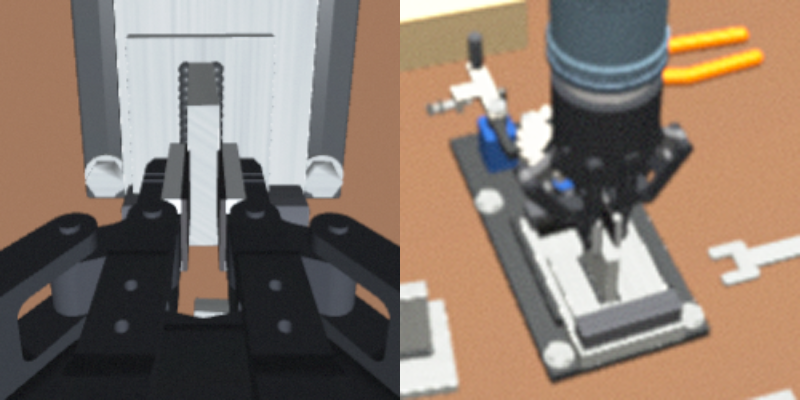

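Image 10: the grip is centred on the rib but shallow, with the tips only about 10 mm below the rib's top. I reopen, go 9 mm deeper, shift 0.6 mm to −x and regrip.

>>> {"fn": "carry_out", "kwargs": {
  "increments": [
    [0, 0, 0, 0],
    [0, 0, 0, 0],
    [0, 0, 0, 0],
    [-0.06, 0, 0, 0],
    [0, 0, 0.3, 0],
    [0, 0, 0.3, 0],
    [0, 0, 0.3, 0],
    [0, 0, 0, 0],
    [0, 0, 0, 0]
  ],
  "jaw": -0.3
}}

```text
t: 22.95
tcp_pos: [0.5576, -0.2182, 0.0501]
ee_rot: [-180.0, 0.0, -4.9]
contact_force: [-0.7, 0.4, 0.7]
gripper_width: 0.348
```

>>> {"fn": "carry_out", "kwargs": {
  "increments": [
    [0, 0, 0, 0],
    [0, 0, 0, 0],
    [0, 0, 0, 0],
    [0, 0, 0, 0],
    [0, 0, 0, 0],
    [0, 0, 0, 0],
    [0, 0, 0, 0],
    [0, 0, 0, 0]
  ],
  "jaw": -1,
  "force": 60
}}

```text
t: 23.75
tcp_pos: [0.5575, -0.2183, 0.0503]
ee_rot: [-180.0, 0.0, -4.9]
contact_force: [-4.4, 1.1, 3.0]
gripper_width: 0.099
```

>>> {"fn": "carry_out", "kwargs": {
  "increments": [
    [0, 0, -0.5, 0],
    [0, 0, -0.5, 0],
    [0, 0, -0.5, 0],
    [0, 0, -0.5, 0],
    [0, 0, 0, 0],
    [0, 0, 0, 0]
  ]
}}

```text
t: 24.35
tcp_pos: [0.5579, -0.2183, 0.0705]
ee_rot: [180.0, -0.0, -4.9]
contact_force: [-0.2, 0.4, -4.9]
gripper_width: 0.103
```

>>> {"fn": "carry_out", "kwargs": {
  "increments": [
    [0, 0, -1, 0],
    [0, 0, -1.5, 0],
    [0, 0, -1.5, 0],
    [0, 0, -1.5, 0],
    [0, 0, -1.5, 0],
    [0, 0, -1, 0],
    [0, 0, 0, 0],
    [0, 0, 0, 0],
    [0, 0, 0, 0]
  ]
}}

```text
t: 25.25
tcp_pos: [0.5571, -0.2179, 0.1493]
ee_rot: [-179.9, 0.1, -4.9]
contact_force: [0.0, 0.2, -5.4]
gripper_width: 0.1
```

```bash
python3 - <<'E'
from h import *
o=robot.get_obs(); print(o['tcp_pos'],o['contact_force'],o['gripper_width'])
w=cam('wrist');s=cam('side')
B=nets.masks_of('side','bracket_rib'); print([(round(b['conf'],2),b['centre']) for b in B])
m=nets.masks_of('side','brick_top')[0]['pixels'].astype('uint8'); c=max(cv2.findContours(m,0,2)[0],key=cv2.contourArea)
a=cv2.resize(w['img'],(480,300)); b=cv2.resize(s['img'][150:330,230:422],(320,300),interpolation=cv2.INTER_CUBIC)
cv2.imwrite('pics/p11.png',np.hstack([a,b])[:,:,::-1])
E
```

```text
[ 0.55706296 -0.2179092   0.14927668] [ 0.04940723  0.24279759 -5.44168368] 0.10005481703951183
[(0.89, [262.0, 311.2]), (0.62, [346.6, 254.5]), (0.61, [396.2, 354.0]), (0.49, [296.6, 215.3])]
```

View pics/p11.png

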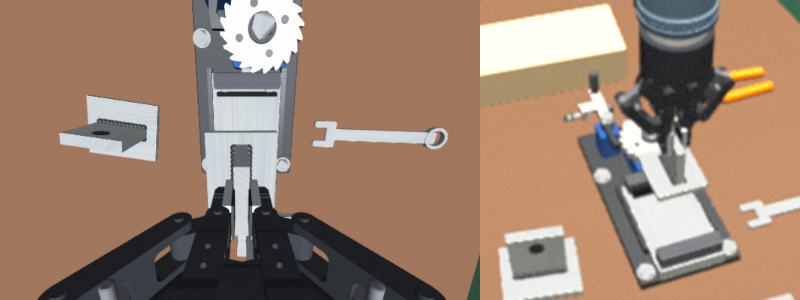

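Image 11: the bracket hangs level in the grip, clear of the jig, with a load of about 5 N. I carry it over the brick.

>>> {"fn": "carry_out", "kwargs": {
  "increments": [
    [0, 0, -1.5, 0],
    [0, 0, -1.5, 0],
    [-0.2, -1.2, 0, 0],
    [-0.4, -2.4, 0, 0],
    [-0.6, -3.6, 0, 0],
    [-0.6, -3.6, 0, 0],
    [-0.6, -3.6, 0, 0],
    [-0.6, -3.6, 0, 0],
    [-0.6, -3.6, 0, 0],
    [-0.6, -3.6, 0, 0],
    [-0.6, -3.6, 0, 0],
    [-0.6, -3.6, 0, 0]
  ]
}}

```text
t: 26.65
tcp_pos: [0.5309, 0.1114, 0.181]
ee_rot: [-180.0, -0.1, -4.9]
contact_force: [-0.1, 0.1, -6.1]
gripper_width: 0.104
```

>>> {"fn": "carry_out", "kwargs": {
  "increments": [
    [-0.4, -2.4, 0, 0],
    [-0.4, -1.6, 0, 0],
    [-0.2, -0.8, 0, 0],
    [0, 0, 0, 0],
    [0, 0, 0, 0],
    [0, 0, 0, 0],
    [0, 0, 0, 0]
  ]
}}

```text
t: 27.35
tcp_pos: [0.5258, 0.1569, 0.1803]
ee_rot: [180.0, -0.0, -4.9]
contact_force: [-0.4, -0.8, -6.3]
gripper_width: 0.094
```

```bash
python3 - <<'E'
from h import *
o=robot.get_obs(); print(o['tcp_pos'],o['ee_rot'],o['contact_force'],o['gripper_width'])
t=np.array(o['tcp_pos']); w=cam('wrist');s=cam('side'); c=cam('scene')
ctr=np.array([.529,.158,.064]); y=np.radians(-9.2); ex=np.array([np.cos(y),np.sin(y),0]); ey=np.array([-np.sin(y),np.cos(y),0])
cor=[ctr+a*.115*ex+b*.057*ey for a,b in((-1,-1),(1,-1),(1,1),(-1,1))]
out=[]
for f in (w,s,c):
    im=f['img'][:,:,::-1].copy()
    cv2.polylines(im,[proj(f,cor).round().astype(np.int32)],True,(0,0,255),1)
    u=proj(f,[[t[0],t[1],.064]])[0]; cv2.circle(im,tuple(int(v) for v in u),3,(0,255,0),-1)
    out.append(im)
a=cv2.resize(out[0],(480,300)); b=cv2.resize(out[1][120:240,190:350],(400,300)); d=cv2.resize(out[2][90:240,270:430],(320,300))
cv2.imwrite('pics/p12.png',np.vstack([np.hstack([a,d]),np.hstack([b,np.zeros((300,400,3),np.uint8)])]))
E
```

```text
[0.52578202 0.15692104 0.18032736] [ 1.79992934e+02 -8.36094359e-03 -4.94548942e+00] [-0.42801234 -0.83181801 -6.34732816] 0.09445010386891337
```

View pics/p12.png

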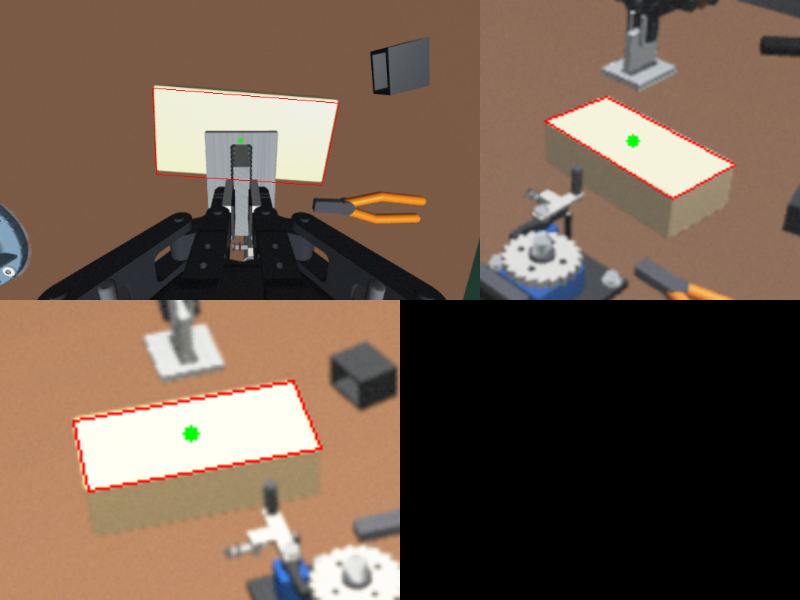

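Image 12: the brick outline fits in all three views, and the TCP's footprint (green) is at its centre. I lower.

>>> {"fn": "carry_out", "kwargs": {
  "increments": [
    [0, 0, 1.5, 0],
    [0, 0, 2, 0],
    [0, 0, 2, 0],
    [0, 0, 1.5, 0],
    [0, 0, 1, 0],
    [0, 0, 0.7, 0],
    [0, 0, 0.3, 0],
    [0, 0, 0, 0],
    [0, 0, 0, 0],
    [0, 0, 0, 0]
  ]
}}

```text
t: 28.5
tcp_pos: [0.5262, 0.1579, 0.0911]
ee_rot: [-180.0, -0.1, -4.9]
contact_force: [0.7, 0.3, -5.4]
gripper_width: 0.099
```

>>> {"fn": "carry_out", "kwargs": {
  "increments": [
    [0, 0, 0.1, 0],
    [0, 0, 0.1, 0],
    [0, 0, 0.1, 0],
    [0, 0, 0, 0],
    [0, 0, 0, 0]
  ]
}}

```text
t: 29.0
tcp_pos: [0.5255, 0.1578, 0.0872]
ee_rot: [180.0, 0.0, -4.9]
contact_force: [0.7, 0.3, -5.4]
gripper_width: 0.096
```

>>> {"fn": "carry_out", "kwargs": {
  "increments": [
    [0, 0, 0.1, 0],
    [0, 0, 0.1, 0],
    [0, 0, 0, 0],
    [0, 0, 0, 0]
  ]
}}

```text
t: 29.4
tcp_pos: [0.5255, 0.1578, 0.0852]
ee_rot: [180.0, 0.0, -4.9]
contact_force: [0.2, -0.6, -5.6]
gripper_width: 0.1
```

>>> {"fn": "carry_out", "kwargs": {
  "increments": [
    [0, 0, 0.1, 0],
    [0, 0, 0, 0],
    [0, 0, 0, 0]
  ]
}}

```text
t: 29.7
tcp_pos: [0.5257, 0.1578, 0.0844]
ee_rot: [-180.0, -0.0, -4.9]
contact_force: [0.7, 0.0, -5.5]
gripper_width: 0.099
```

>>> {"fn": "carry_out", "kwargs": {
  "increments": [
    [0, 0, 0.05, 0],
    [0, 0, 0, 0],
    [0, 0, 0, 0]
  ]
}}

```text
t: 30.0
tcp_pos: [0.5256, 0.1578, 0.0843]
ee_rot: [180.0, -0.0, -4.9]
contact_force: [-3.3, 0.0, 2.7]
gripper_width: 0.106
```

It is in contact (z force −5.5 → +2.7 N). I open and withdraw.

>>> {"fn": "carry_out", "kwargs": {
  "increments": [
    [0, 0, 0, 0],
    [0, 0, 0, 0],
    [0, 0, 0, 0],
    [0, 0, 0, 0],
    [0, 0, 0, 0],
    [0, 0, 0, 0]
  ],
  "jaw": -0.1,
  "force": 20
}}

```text
t: 30.6
tcp_pos: [0.5256, 0.1578, 0.0838]
ee_rot: [-180.0, -0.0, -4.9]
contact_force: [-0.2, -0.4, 0.0]
gripper_width: 0.453
```

>>> {"fn": "carry_out", "kwargs": {
  "increments": [
    [0, 0, -0.5, 0],
    [0, 0, -1, 0],
    [0, 0, -2, 0],
    [0, 0, -3, 0],
    [0, 0, -3, 0],
    [0, 0, -3, 0],
    [0, 0, 0, 0],
    [0, 0, 0, 0],
    [0, 0, 0, 0],
    [0, 0, 0, 0]
  ]
}}

```text
t: 31.6
tcp_pos: [0.5246, 0.1577, 0.2074]
ee_rot: [180.0, 0.1, -4.9]
contact_force: [0.4, 0.0, -0.3]
gripper_width: 0.451
```

```bash
python3 - <<'E'
from h import *
o=robot.get_obs(); print(o['t'],o['tcp_pos'],o['contact_force'],o['gripper_width'])
ctr=[.529,.158,.097]
for n in ('scene','side'):
    f=cam(n); print(n,'expected rib',proj(f,[[.5256,.158,.097]])[0].round(1))
    for l,z in (('bracket_rib',.097),('jaw',.05),('spanner',0),('pliers',0),('offcut',.02)):
        print(l,[(round(b['conf'],2),np.round(b['centre']),ray(f,b['centre'],z).round(3)) for b in nets.masks_of(n,l)])
# jaw shift check: template match between hold picture and now
    if n=='side':
        a=cv2.imread('pics/now.png')[235:280,315:360]; d=f['img'][235:280,315:360,::-1]
        print('jaw region mean diff vs held-back picture',np.abs(a.astype(int)-d).mean(),'vs clamped',np.abs(cv2.imread('pics/side0.png')[235:280,315:360].astype(int)-d).mean())
E
```

```text
31.6 [0.52460712 0.15771135 0.20744109] [ 0.37626783  0.01973263 -0.33755259] 0.45082050476871427
scene expected rib [347.7 148.8]
bracket_rib [(0.95, array([348., 154.]), array([0.543, 0.135, 0.097])), (0.92, array([207., 222.]), array([ 0.485, -0.251,  0.097])), (0.65, array([182., 324.]), array([ 0.64 , -0.42 ,  0.097])), (0.41, array([309., 188.]), array([ 0.561, -0.037,  0.097]))]
jaw [(0.83, array([275., 237.]), array([ 0.575, -0.162,  0.05 ])), (0.54, array([298., 201.]), array([ 0.532, -0.042,  0.05 ]))]
spanner [(0.63, array([325., 328.]), array([ 0.763, -0.236,  0.   ])), (0.62, array([275., 235.]), array([ 0.532, -0.117,  0.   ]))]
pliers [(0.86, array([387., 241.]), array([0.732, 0.025, 0.   ]))]
offcut [(0.56, array([436., 196.]), array([0.751, 0.224, 0.02 ]))]
side expected rib [265.3 163.2]
bracket_rib [(0.89, array([266., 171.]), array([0.516, 0.127, 0.097])), (0.81, array([263., 311.]), array([ 0.373, -0.255,  0.097])), (0.58, array([397., 352.]), array([ 0.55 , -0.429,  0.097]))]
jaw [(0.96, array([335., 260.]), array([ 0.563, -0.161,  0.05 ]))]
spanner [(0.86, array([417., 273.]), array([ 0.729, -0.23 ,  0.   ]))]
pliers [(0.6, array([366., 203.]), array([0.734, 0.018, 0.   ])), (0.17, array([426., 270.]), array([ 0.75, -0.23,  0.  ]))]
offcut [(0.62, array([424., 270.]), array([ 0.734, -0.242,  0.02 ])), (0.58, array([336., 151.]), array([0.75 , 0.225, 0.02 ]))]
jaw region mean diff vs held-back picture 11.774979423868313 vs clamped 47.967572016460906
```

```bash
python3 -c "
from h import *
robot.job_done()"
```

```text
the job is handed in; nothing more can be done
```

The job is handed in: the clamp is released, and the welded bracket stands on the firebrick, set down about 3 mm from its centre. It took about 32 s of the 72 s allowed, and `job_done` gave no verdict.

**What I did:**
- **Lever:** I eased the post over through about 13 mm of free play. The force rose to about 11 N at the pawl and fell to about 6 N once it was clear. I held there for 5 s, within 1 mm of the clear point, while the jaw backed off, then let the lever go.
- **Bracket:** I gripped the rib, lifted it clear (load about 5 N), and lowered it onto the brick until the z force turned from −5.5 to +2.7 N. I then opened the jaws and withdrew upwards.

**What the last checks showed:**
- **Jaw:** The side picture's jaw region is far closer to the one with the jaw held back than to the clamped one (mean difference 12 against 48).
- **Bracket:** The network puts it within a pixel of the expected column on the brick in both views, but 5–8 px lower in the image. I take that to be the visible foot pulling its centre down. I did not measure its tilt or view a picture of it after release.
- **Robot:** It stands clear, with contact forces at noise level.
- **Bystanders:** The pliers and offcut read within about 16 mm of their first positions. The spanner's side-view reading was 23 mm off, but its scene-view reading only 7 mm. The arm never went near it, so I take this to be network scatter.

**What disagreed:** The fingertips sat well behind where I computed them from the interface figures. My first pass therefore went over the post without touching it, and the first rib grip was too shallow. I corrected both from the pictures.

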